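# Fit the hold-down plate on the blue tube rack

## Robot

A 6-joint arm with a two-finger parallel gripper is mounted at the origin on the work surface. World frame = base frame: x ahead of the robot, y to its left, z up, the work surface at z = 0. Lengths are in m, angles in rad, forces in N, time in s.
With the tool pointing down it reaches from about 0.425 to 0.95 m from the base axis. Payload 3.5 kg.
Tool frame: the origin (TCP) lies on the centre line of the jaws, within the pads' length; the fingertips stand 17 mm ahead of it and the grasp point (between the pads) lies 2 mm behind it; z points along the fingers, y is the line along which they close (so a half turn about z gives the same grasp; the last joint's range is limited). The gripper opens to 85 mm and grips with 20 to 120 N. Pads are 22 mm wide; open, the fingers measure 114 mm over their backs; the gripper's body (76 mm by 85 mm) begins 54 mm behind the grasp point. The pads swing forward as they close: fully open they stand 13 mm farther back than shut.
Start: joints at [-0.15, 0.286, 1.577, -0, 1.279, -0.15], TCP at [0.675, 0, 0.248] pointing down, gripper open.
Joint ranges: [-2.77, 2.77], [-0.9, 2.22], [0.21, 2.48], [-1.53, 4.67], [0.24, 2.81], [-2.84, 2.84]. Speed limits (rad/s): [2.79, 2.79, 3.14, 3.14, 3.14, 3.14].

## Interface

Orientations are given as a unit quaternion [x, y, z, w].
In Python, from plant import ctrl gives the robot as it stands. The module is installed in compiled form; this text tells all that it offers.
- The arm moves only by the tool drive_tool, never from a script. Its argument "moves" is a list of rows, each a list of 3 entries, a list of its own where there are three numbers: the turn, a rotation vector about the tool's x, y, z in rad, then the shift along the tool's x, y, z in m, then the finger opening in m, from 0 to 0.0854. A call has 1 to 5 rows; each row shifts and turns the commanded pose from where the row before left it, along the tool's axes as they then stand; what a row does not reach is not made up. A row lasts 1/8 s, in which the tool goes at most 62.5 mm and 10.7 degrees, less where a joint would pass 70% of its speed; a pose out of reach is approached as far as the arm can. A call with a gripper value outside its range is refused whole. The fingers move at their own pace and stop on an object; "grip_force" is the grip in N (left out, the last holds). Time passes only in rows, so rows that do not move let the fingers close. It gives the time, the measured TCP pose, the force, the opening and the grip force at its end, in the units of the state.
- ctrl.get_state(): the state, without advancing time (a new reading comes with each control period).
- ctrl.read_camera(name): name is "scene" or "side" or "wrist"; returns a dict with "image" (480x640x3 uint8, red, green, blue), "fx", "fy", "cx", "cy" (pixels), "dist" ([k1, k2, p1, p2, k3] as OpenCV has them; the pictures are not rectified), "R" (3x3) and "t" (3): a world point X has camera coordinates R X + t. Camera axes: x right, y down, z forward; pixel columns grow to the right and rows downward; lengths in m; the calibration is good to about 2 mm. A picture is of the moment at which its call begins. There is no depth.
- ctrl.sign_off(): hands the job in; it is judged then, once.
The state is a dict: "time": time; "qpos": joint angles; "dq": joint speeds; "joint_efforts": joint torques, N m; "eef_pos": TCP position; "tcp_rot": TCP orientation; "contact_force": force on the tool from outside, world axes, zero at the start; "wrist_torque": the same for the moment, N m; "opening": opening from 0.0 (shut) to 1.0 (fully open); "finger_force": force on a finger pad.
Only numpy, scipy, OpenCV 4.12 (cv2) and the standard library are available. Lean on these libraries where they do the work, as an engineer would, in place of code of your own. Each camera call takes 0.05 s, during which the arm holds its last target. There are 200 camera calls.

## Task

Pick up the grey hold-down plate by its black grip and fit it on the blue tube rack, so that both steel pins of that rack come up through the plate's two holes and the plate lies fully home and flat on the rack. Keep the plate level, lower it rather than dropping it, let go, and leave the small white bottle standing where it is. The red rack gets no plate.

Things in the scene. Friction and masses are not known exactly. Their poses are not given: they have to be found in the camera images.
- plate_grip (a point): Centre of the black bar grip (50 mm along x, 16 along y, 44 high) on the loose grey plate: 28 mm above the plate's underside, 22 mm below the grip's top. Plate 150 (x) x 64 x 6 mm, 0.2 kg, lying flat on the bench, grip up; x along its long side, z up. Two 24 mm through holes at x = +52 and -52 mm. Half a turn makes no difference.
- blue_rack: Blue tube rack, fixed, 170 (x) x 90 mm; origin: centre of its underside, z up. Flat end shoulders 55 mm high carry two steel pins at x = +52 and -52 mm, y = 0: 16 mm thick at the foot, tapering to a 5 mm tip 89 mm above the origin. Tube caps lie below the shoulders. Plate home: its underside is on the shoulders, grip centre 83 mm above this origin.
- red_rack: Red tube rack, otherwise the same as the blue one (size, pins, origin, axes), fixed to the bench. Not to be used.
- bottle_mid (a point): Centre of a loose small white reagent bottle with an orange cap, 44 mm across and 85 mm high, standing on the bench beyond the racks; this point is half-way up.

How it is judged:
On the way:
1. the plate is lifted level, its grip centre more than 100 mm above the bench, tilt under 15 degrees (height (world z) of plate_grip above 0.1 m and angle between plate_grip's own z axis and vertical below 0.26 rad), for 0.1 s.
At the end, for the whole second after the job is handed in: The plate lies on the blue rack with both pins through its holes: grip centre within 12 mm of the rack's middle (seen from above) and 79 to 87 mm above the rack's origin, long sides parallel within 11 degrees, level within 3.4 degrees; the bottle is within 30 mm of where it stood (horizontal distance between plate_grip and blue_rack below 0.012 m and z of plate_grip in the frame of blue_rack between 0.079 and 0.087 m and angle between the x axis of plate_grip and the x axis of blue_rack, either way round below 0.2 rad and angle between plate_grip's own z axis and vertical below 0.06 rad and distance of bottle_mid from where it was at the start of the episode below 0.03 m); the robot touches nothing.
It fails at once if the plate is tipped more than 23 degrees (angle between plate_grip's own z axis and vertical above 0.4 rad).
It fails at once if the plate is dropped (it falls faster than 0.5 m/s with no finger on it) (linear speed of hold_plate above 0.5 m/s and contact force between the fingers and hold_plate below 0.05 N).
It fails at once if the bottle is pushed more than 30 mm or knocked over (distance of bottle_mid from where it was at the start of the episode above 0.03 m or angle between bottle_mid's own z axis and vertical above 0.5 rad).
It also fails if it takes over 37 s, if anything falls off the work surface, if the arm or the gripper's body presses on something with over 40 N, if the wrist force passes 120 N, or if a joint passes its speed limit or range.

## Working session

There is one attempt and no reset: what is moved stays moved. The work goes in short steps, Python scripts to look and compute and a tool call to move; the robot and the scene stay as the last step left them, time stands still between calls to the robot, and variables do not carry over. Pictures are saved under pics/ and viewed, at most 10 in all, crops included, and the job is handed in when it is done.

Besides the shell and the picture viewer there is one more tool, called after "Emit:" as name(argument=value, ...), one argument or row to a line, values as JSON. drive_tool: Moves the arm, as the interface text tells. Its arguments: {"type":"object","properties":{"moves":{"type":"array","items":{"type":"array"}},"grip_force":{"type":"number"}},"required":["moves"]}

```bash
mkdir -p pics
cat > h.py <<'E'
import numpy as np, cv2, pickle
from plant import ctrl
def grab(n,tag):
    c=ctrl.read_camera(n); cv2.imwrite(f'pics/{tag}.png',c['image'][:,:,::-1]); pickle.dump(c,open(f'pics/{tag}.pkl','wb')); return c
def load(tag): return pickle.load(open(f'pics/{tag}.pkl','rb'))
def ray(c,uv):
    K=np.array([[c['fx'],0,c['cx']],[0,c['fy'],c['cy']],[0,0,1.]]); R=np.array(c['R']); t=np.array(c['t'])
    p=cv2.undistortPoints(np.array(uv,float).reshape(-1,1,2),K,np.array(c['dist'],float)).reshape(-1,2)
    d=np.c_[p,np.ones(len(p))]@R; return -R.T@t,d
def plane(c,uv,z):
    o,d=ray(c,uv); return o+d*((z-o[2])/d[:,2])[:,None]
def proj(c,X):
    K=np.array([[c['fx'],0,c['cx']],[0,c['fy'],c['cy']],[0,0,1.]])
    return cv2.projectPoints(np.array(X,float).reshape(-1,1,3),cv2.Rodrigues(np.array(c['R'],float))[0],np.array(c['t'],float),K,np.array(c['dist'],float))[0].reshape(-1,2)
E
python3 - <<'E'
from h import *
for n in ('scene','side','wrist'):
    c=grab(n,n+'0'); print(n,ray(c,[[320,240]]))
s=ctrl.get_state(); print(s)
E
```

```text
scene (array([1.06755332, 0.51432774, 0.5074787 ]), array([[-0.59332586, -0.61736457, -0.51657549]]))
side (array([0.31159447, 0.50586856, 0.72747469]), array([[ 0.33215879, -0.55421624, -0.76339721]]))
wrist (array([0.67481195, 0.06775903, 0.37232107]), array([[-0.01980754, -0.26222961, -0.96495558]]))
{'time': 0.15, 'qpos': array([-1.50002905e-01,  2.87003869e-01,  1.57783998e+00, -2.05932244e-05,
        1.27857582e+00, -1.49967947e-01]), 'dq': array([-0.00038164, -0.00162721, -0.00323491, -0.00108956,  0.00113871,
       -0.00058579]), 'joint_efforts': array([ 7.91554030e-04, -4.06602967e+01, -2.93140125e+01, -8.94972595e-05,
        3.96185191e-03, -2.97825103e-06]), 'eef_pos': array([6.74525681e-01, 9.46865957e-05, 2.47237489e-01]), 'tcp_rot': array([ 7.07116742e-01,  7.07096230e-01, -5.50109013e-04, -7.29364749e-04]), 'contact_force': array([-0.10998338, -1.08225913, -0.55933922]), 'wrist_torque': array([-0.00149587,  0.01728609,  0.01100445]), 'finger_force': 0.0, 'opening': 1.001040533017997}
```

View pics/scene0.png

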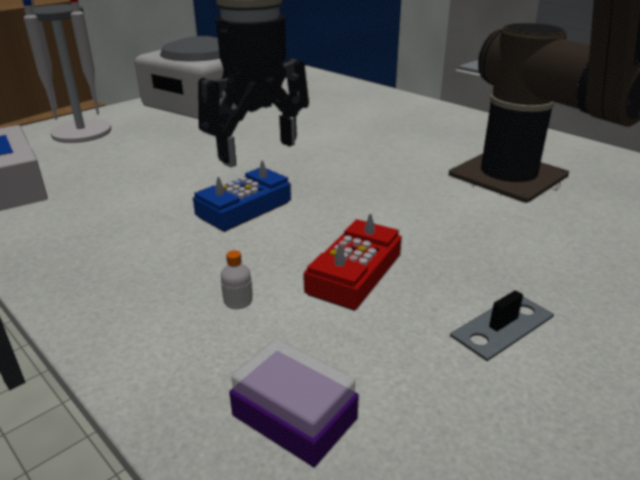

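View pics/side0.png

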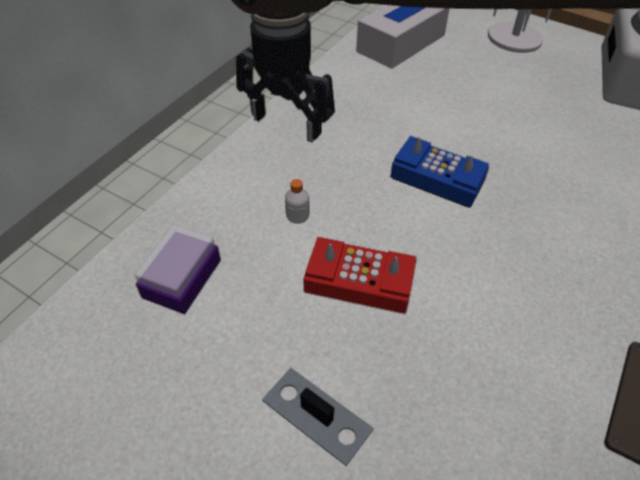

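View pics/wrist0.png

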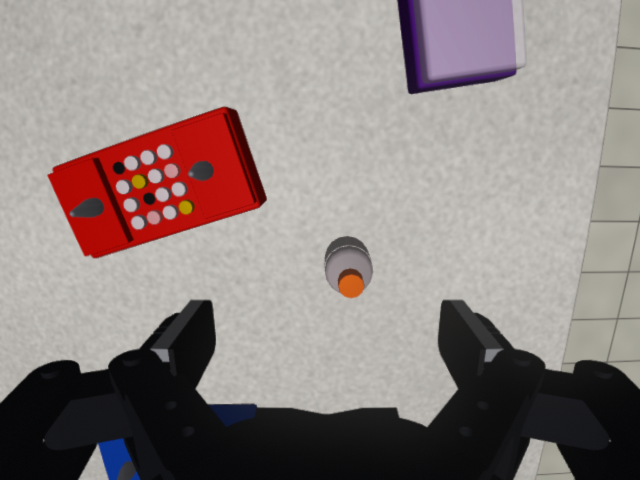

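Scene view: plate holes near (479,339) and (526,311), blue pin tips near (220,178) and (262,161), bottle at (237,285). Side view: holes near (289,393) and (347,437), blue pin tips near (419,140) and (470,156), bottle at (297,205). The wrist view shows the red rack at left, the bottle at (349,270), and the blue rack hidden bottom left.

Run:
```python
from h import *
cs,cd=load('scene0'),load('side0')
for n,c,seeds in(('scene',cs,[(479,339),(526,311)]),('side',cd,[(289,393),(347,437)])):
    g=c['image'].astype(int).sum(2)/3; P=[]
    for s in seeds:
        w=g[s[1]-14:s[1]+15,s[0]-14:s[0]+15]; m=(w>(g[s[1],s[0]]*0.5+0.5*np.percentile(w,30))).astype(np.uint8)
        k,l,st,ce=cv2.connectedComponentsWithStats(m,connectivity=4); i=l[14,14]; P.append(ce[i]+np.array(s)-14); print(st[i])
    X=plane(c,P,0.003); print(n,P,X,X.mean(0),np.degrees(np.arctan2(*(X[1]-X[0])[1::-1])),np.linalg.norm(X[1]-X[0]))
    b=c['image'].astype(int); m=(b[...,0]<45)&(b[...,1]<45)&(b[...,2]<45)
    k,l,st,ce=cv2.connectedComponentsWithStats(m.astype(np.uint8))
    q=np.mean(seeds,0); i=min(range(1,k),key=lambda i:np.hypot(*(ce[i]-q))+ (1e3 if st[i][4]<200 else 0)); print('grip',st[i],ce[i],plane(c,[ce[i]],.028))
tip={'scene':(cs,[(220,177),(263,160)]),'side':(cd,[(418,138),(471,155)])}
for n,(c,p) in tip.items():
    X=plane(c,p,.089);print(n,X,X.mean(0),np.linalg.norm(X[1]-X[0]),np.degrees(np.arctan2(*(X[1]-X[0])[1::-1])))
print('bottle',plane(cs,[(234,256)],.085),plane(cd,[(297,184)],.085))
```

```text
[  6  11  16   9 110]
[ 8 10 13  8 74]
scene [array([478.61818182, 340.06363636]), array([525.95945946, 310.94594595])] [[0.5175081  0.24994278 0.003     ]
 [0.41402776 0.26379022 0.003     ]] [0.46576793 0.2568665  0.003     ] 172.37812660352662 0.10440274018563583
grip [490 292  32  39 806] [505.43548387 310.60421836] [[0.46588158 0.25582917 0.028     ]]
[  6   8  16  13 166]
[  5   7  17  15 197]
side [array([288.36144578, 393.03012048]), array([346.35025381, 436.76649746])] [[0.51574479 0.25087521 0.003     ]
 [0.4124933  0.26344492 0.003     ]] [0.46411905 0.25716007 0.003     ] 173.05903909131862 0.10401379594221753
grip [301 388  33  38 705] [316.7106383  406.79858156] [[0.46445199 0.25638919 0.028     ]]
scene [[ 0.56254025 -0.26850171  0.089     ]
 [ 0.45893136 -0.27435417  0.089     ]] [ 0.5107358  -0.27142794  0.089     ] 0.1037740497406898 -176.76702225060325
side [[ 0.56258795 -0.27136647  0.089     ]
 [ 0.45849625 -0.27924084  0.089     ]] [ 0.5105421  -0.27530365  0.089     ] 0.10438911442120191 -175.67390899816738
bottle [[ 0.69831597 -0.04402382  0.085     ]] [[ 0.69129827 -0.04854724  0.085     ]]
```

Emit:
drive_tool(
  moves=[
    [[0, 0, 0], [0.042, -0.034, 0], 0.085],
    [[0, 0, 0], [0.042, -0.034, 0], 0.085],
    [[0, 0, 0], [0.042, -0.034, 0], 0.085],
    [[0, 0, 0], [0.042, -0.034, 0], 0.085],
    [[0, 0, 0], [0.042, -0.034, 0], 0.085],
  ],
)

```text
time: 0.78
eef_pos: [0.5035, 0.2111, 0.248]
tcp_rot: [0.707, 0.707, -0.0, -0.0]
contact_force: [0.9, 0.7, -0.2]
opening: 0.999
finger_force: 0.0
```

Emit:
drive_tool(
  moves=[
    [[0, 0, 0], [0.047, -0.04, 0], 0.085],
    [[0, 0, -0.18], [0, 0, 0.02], 0.085],
    [[0, 0, -0.18], [0, 0, 0.02], 0.085],
    [[0, 0, -0.18], [0, 0, 0.02], 0.085],
    [[0, 0, -0.18], [0, 0, 0.02], 0.085],
  ],
)

```text
time: 1.4
eef_pos: [0.4646, 0.2571, 0.1674]
tcp_rot: [0.41, 0.912, -0.0, -0.0]
contact_force: [-0.3, 0.1, 0.1]
opening: 0.999
finger_force: 0.0
```

Emit:
drive_tool(
  moves=[
    [[0, 0, -0.18], [0, 0, 0.02], 0.085],
    [[0, 0, -0.18], [0, 0, 0], 0.085],
    [[0, 0, -0.18], [0, 0, 0], 0.085],
    [[0, 0, -0.18], [0, 0, 0], 0.085],
    [[0, 0, 0], [0, 0, 0], 0.085],
  ],
)

```text
time: 2.02
eef_pos: [0.4648, 0.257, 0.1481]
tcp_rot: [0.066, 0.998, -0.0, -0.0]
contact_force: [-0.9, 0.4, 0.2]
opening: 0.997
finger_force: 0.0
```

```bash
cat >> h.py <<'E'
from scipy.spatial.transform import Rotation as Ro
def tool(s=None):
    s=s or ctrl.get_state(); return np.array(s['eef_pos']),Ro.from_quat(s['tcp_rot'])
def go(target,ydeg):
    p,r=tool(); M=r.as_matrix(); a=np.degrees(np.arctan2(M[1,1],M[0,1])); dy=(ydeg-a+90)%180-90
    G=np.array([[-np.sin(np.radians(-ydeg)),0,0]]) 
    print('tcp',p.round(4),'yaw_y',a.round(2),'tilt',np.degrees(np.arccos(-M[2,2])).round(2),'turn z',np.radians(-dy).round(4),'shift(current axes)',(M.T@(np.array(target)-p)).round(4))
E
python3 - <<'E'
from h import *
go([.465,.257,.03],82.7); s=ctrl.get_state(); print(s['time'],s['qpos'].round(2))
c=grab('wrist','wrist1')
E
```

```text
tcp [0.4648 0.257  0.1481] yaw_y 82.39 tilt 0.03 turn z -0.0055 shift(current axes) [-3.000e-04  1.000e-04  1.181e-01]
2.025 [ 0.31  0.08  2.01  0.    1.05 -1.12]
```

View pics/wrist1.png

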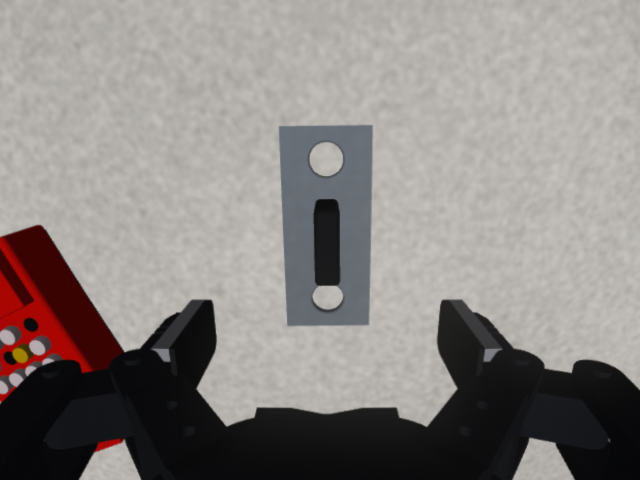

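The wrist view shows the plate centred between the fingers, with holes at (326,159) and (328,298) and the grip at (327,243). The red rack is well clear at left.

Emit:
drive_tool(
  moves=[
    [[0, 0, -0.005], [0, 0, 0.04], 0.085],
    [[0, 0, 0], [0, 0, 0.04], 0.085],
    [[0, 0, 0], [0, 0, 0.026], 0.085],
    [[0, 0, 0], [0, 0, 0.012], 0.085],
    [[0, 0, 0], [0, 0, 0], 0.085],
  ],
)

```text
time: 2.7
eef_pos: [0.4647, 0.2569, 0.0299]
tcp_rot: [0.063, 0.998, -0.0, -0.001]
contact_force: [-0.2, 0.1, 0.5]
opening: 0.995
finger_force: 0.0
```

Emit:
drive_tool(
  moves=[
    [[0, 0, 0], [0, 0, 0], 0.03],
    [[0, 0, 0], [0, 0, 0], 0.03],
    [[0, 0, 0], [0, 0, 0], 0.0],
    [[0, 0, 0], [0, 0, 0], 0.0],
    [[0, 0, 0], [0, 0, 0], 0.0],
  ],
  grip_force=60,
)

```text
time: 3.32
eef_pos: [0.4655, 0.2572, 0.0309]
tcp_rot: [0.063, 0.998, 0.0, 0.0]
contact_force: [-0.5, -0.7, 2.4]
opening: 0.183
finger_force: 59.5
```

Emit:
drive_tool(
  moves=[
    [[0, 0, 0], [0, 0, 0], 0.0],
    [[0, 0, 0], [0, 0, 0], 0.0],
    [[0, 0, 0], [0, 0, 0], 0.0],
    [[0, 0, 0], [0, 0, 0], 0.0],
    [[0, 0, 0], [0, 0, 0], 0.0],
  ],
)

```text
time: 3.95
eef_pos: [0.4655, 0.2572, 0.0309]
tcp_rot: [0.063, 0.998, 0.0, 0.0]
contact_force: [0.1, -1.4, 5.0]
opening: 0.183
finger_force: 59.9
```

Emit:
drive_tool(
  moves=[
    [[0, 0, 0], [0, 0, -0.01], 0.0],
    [[0, 0, 0], [0, 0, -0.03], 0.0],
    [[0, 0, 0], [0, 0, -0.05], 0.0],
    [[0, 0, 0], [0, 0, -0.05], 0.0],
    [[0, 0, 0], [0, 0, -0.03], 0.0],
  ],
)

```text
time: 4.58
eef_pos: [0.4651, 0.2572, 0.2026]
tcp_rot: [0.063, 0.998, 0.001, 0.001]
contact_force: [-0.8, 1.3, -2.0]
opening: 0.18
finger_force: 58.9
```

Run:
```python
from h import *
go([.5106,-.2735,.2],93.8); s=ctrl.get_state(); print(s['contact_force'],s['wrist_torque'],s['finger_force'])
c=grab('wrist','wrist2')
```

```text
tcp [0.4651 0.2572 0.2026] yaw_y 82.79 tilt 0.13 turn z -0.1921 shift(current axes) [-0.1117 -0.5208  0.0023]
[-0.76741528  1.27533213 -2.02618311] [-0.0465331  -0.02939818  0.00153275] 58.91392529010773
```

View pics/wrist2.png

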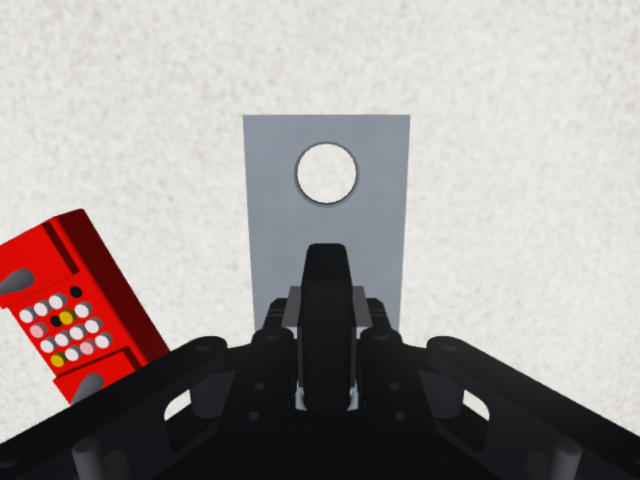

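The wrist view shows the plate held level, with its visible hole at (326,173) and the grip clamped at the middle.

Emit:
drive_tool(
  moves=[
    [[0, 0, 0], [-0.006, -0.026, 0], 0.0],
    [[0, 0, 0], [-0.011, -0.05, 0], 0.0],
    [[0, 0, 0], [-0.011, -0.05, 0], 0.0],
    [[0, 0, 0], [-0.011, -0.05, 0], 0.0],
    [[0, 0, 0], [-0.011, -0.05, 0], 0.0],
  ],
)

```text
time: 5.25
eef_pos: [0.4851, 0.0252, 0.1985]
tcp_rot: [0.063, 0.998, 0.0, -0.001]
contact_force: [0.8, 0.5, -2.0]
opening: 0.175
finger_force: 59.1
```

Emit:
drive_tool(
  moves=[
    [[0, 0, 0], [-0.011, -0.05, 0], 0.0],
    [[0, 0, 0], [-0.011, -0.05, 0], 0.0],
    [[0, 0, 0], [-0.011, -0.05, 0], 0.0],
    [[0, 0, 0], [-0.011, -0.05, 0], 0.0],
    [[0, 0, 0], [-0.011, -0.05, 0], 0.0],
  ],
)

```text
time: 5.88
eef_pos: [0.5085, -0.2294, 0.1983]
tcp_rot: [0.063, 0.998, 0.001, -0.001]
contact_force: [0.3, 0.0, -2.8]
opening: 0.177
finger_force: 59.1
```

Emit:
drive_tool(
  moves=[
    [[0, 0, 0], [-0.007, -0.045, 0], 0.0],
    [[0, 0, -0.096], [0, 0, 0], 0.0],
    [[0, 0, -0.096], [0, 0, 0], 0.0],
    [[0, 0, 0], [0, 0, 0], 0.0],
    [[0, 0, 0], [0, 0, 0], 0.0],
  ],
)

```text
time: 6.5
eef_pos: [0.5103, -0.2734, 0.1992]
tcp_rot: [-0.033, 0.999, 0.001, -0.001]
contact_force: [-0.1, 0.2, -2.7]
opening: 0.174
finger_force: 59.4
```

Run:
```python
from h import *
c=load('wrist2'); g=c['image'].astype(int).sum(2)/3
m=(g>190).astype(np.uint8); k,l,st,ce=cv2.connectedComponentsWithStats(m); i=l[173,326]; print(st[i],ce[i])
H=plane(c,[ce[i]],.2026-.025-.002)[0]; d=H-np.array([.4651,.2572,0]);a=np.radians(82.79);print('hole rel along plate axis/closing axis',d[0]*np.sin(a)-d[1]*np.cos(a),d[0]*np.cos(a)+d[1]*np.sin(a))
go([.5106,-.2735,.15],93.8)
for n in('wrist','side','scene'): grab(n,n+'3')
cv2.imwrite('pics/both3.png',np.hstack([cv2.resize(load('side3')['image'][60:300,300:620],(400,300)),cv2.resize(load('scene3')['image'][30:270,80:400],(400,300))])[:,:,::-1])
```

```text
[ 298  144   58   59 2655] [326.28022599 172.79811676]
hole rel along plate axis/closing axis -0.05360936990236949 0.00027300352740554455
tcp [ 0.5103 -0.2734  0.1992] yaw_y 93.73 tilt 0.11 turn z -0.0013 shift(current axes) [-0.0004 -0.0002  0.0492]
```

View pics/wrist3.png

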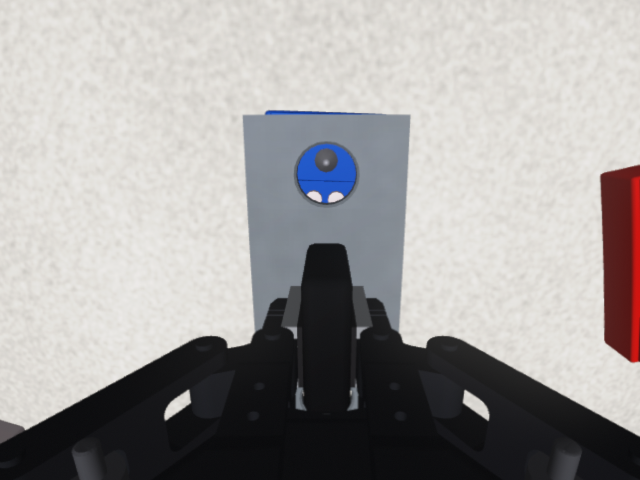

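View pics/both3.png

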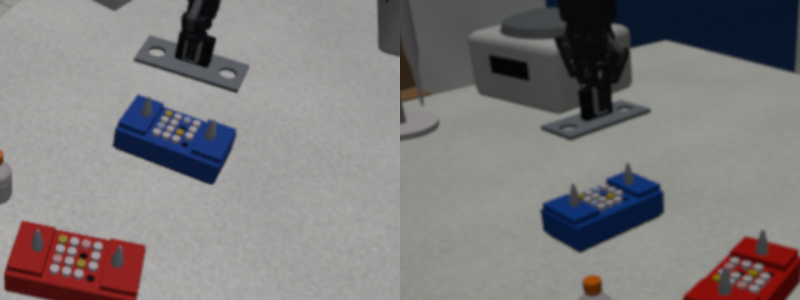

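The wrist view shows the hole centred at (326,173) with the pin's tip inside it near (326,163). The side and scene crops show the level plate above the blue rack. I'll measure the pin relative to the hole.

Run:
```python
from h import *
c=load('wrist3'); p,r=tool(); M=r.as_matrix()
im=c['image'].astype(int)[145:200,298:356]; m=((im.max(2)-im.min(2)<40)&(im.max(2)<150)).astype(np.uint8)
k,l,st,ce=cv2.connectedComponentsWithStats(m); print([(s,q+[298,145]) for s,q in zip(st,ce) if s[4]>60])
for uv in [(326,160),(326,164)]: print('tip in tool',M.T@(plane(c,[uv],.089)[0]-p))
print('hole in tool',M.T@(plane(c,[(326.3,172.8)],p[2]-.027)[0]-p))
```

```text
[(array([   0,    0,   58,   55, 2454], dtype=int32), array([326.62876936, 173.28932355])), (array([ 0,  0, 18, 19, 72], dtype=int32), array([304.23611111, 151.45833333])), (array([40,  0, 18, 21, 78], dtype=int32), array([349.11538462, 152.51282051])), (array([ 17,   4,  22,  23, 379], dtype=int32), array([325.67282322, 159.81794195])), (array([42, 36, 16, 19, 94], dtype=int32), array([350.11702128, 193.09574468])), (array([ 0, 38, 15, 17, 98], dtype=int32), array([302.33673469, 194.18367347]))]
tip in tool [0.05438321 0.00050123 0.11109236]
tip in tool [0.05197391 0.00049648 0.1110917 ]
hole in tool [0.05408554 0.00059843 0.027015  ]
```

Emit:
drive_tool(
  moves=[
    [[0, 0, 0], [0, 0, 0.03], 0.0],
    [[0, 0, 0], [0, 0, 0.03], 0.0],
    [[0, 0, 0], [0, 0, 0.02], 0.0],
    [[0, 0, 0], [0, 0, 0.012], 0.0],
    [[0, 0, 0], [0, 0, 0.01], 0.0],
  ],
)

```text
time: 7.28
eef_pos: [0.5112, -0.2742, 0.0983]
tcp_rot: [-0.033, 0.999, -0.0, 0.0]
contact_force: [-0.4, 0.4, -3.0]
opening: 0.177
finger_force: 59.6
```

Emit:
drive_tool(
  moves=[
    [[0, 0, 0], [0, 0, 0.004], 0.0],
    [[0, 0, 0], [0, 0, 0.003], 0.0],
    [[0, 0, 0], [0, 0, 0.002], 0.0],
    [[0, 0, 0], [0, 0, 0], 0.0],
    [[0, 0, 0], [0, 0, 0], 0.0],
  ],
)

```text
time: 7.9
eef_pos: [0.5109, -0.274, 0.0896]
tcp_rot: [-0.033, 0.999, -0.0, 0.0]
contact_force: [0.6, 0.6, -2.1]
opening: 0.179
finger_force: 59.6
```

Emit:
drive_tool(
  moves=[
    [[0, 0, 0], [0, 0, 0.001], 0.0],
    [[0, 0, 0], [0, 0, 0.001], 0.0],
    [[0, 0, 0], [0, 0, 0.001], 0.0],
    [[0, 0, 0], [0, 0, 0.001], 0.0],
    [[0, 0, 0], [0, 0, 0], 0.0],
  ],
)

```text
time: 8.52
eef_pos: [0.5107, -0.2739, 0.086]
tcp_rot: [-0.033, 0.999, 0.0, -0.0]
contact_force: [-2.4, 1.3, 3.1]
opening: 0.182
finger_force: 60.2
```

Emit:
drive_tool(
  moves=[
    [[0, 0, 0], [0, 0, 0.0005], 0.0],
    [[0, 0, 0], [0, 0, 0], 0.02],
    [[0, 0, 0], [0, 0, 0], 0.03],
    [[0, 0, 0], [0, 0, 0], 0.04],
    [[0, 0, 0], [0, 0, 0], 0.05],
  ],
  grip_force=20,
)

```text
time: 9.15
eef_pos: [0.5108, -0.2739, 0.0847]
tcp_rot: [-0.033, 0.999, -0.0, 0.0]
contact_force: [-0.3, 0.8, 0.4]
opening: 0.581
finger_force: 0.0
```

Emit:
drive_tool(
  moves=[
    [[0, 0, 0], [0, 0, 0], 0.06],
    [[0, 0, 0], [0, 0, -0.01], 0.06],
    [[0, 0, 0], [0, 0, -0.03], 0.06],
    [[0, 0, 0], [0, 0, -0.05], 0.06],
    [[0, 0, 0], [0, 0, -0.05], 0.06],
  ],
)

```text
time: 9.78
eef_pos: [0.5106, -0.2738, 0.2268]
tcp_rot: [-0.033, 0.999, -0.0, 0.0]
contact_force: [0.5, 0.1, 0.2]
opening: 0.703
finger_force: 0.0
```

Run:
```python
from h import *
for n in('side','scene'): grab(n,n+'4')
cv2.imwrite('pics/both4.png',np.hstack([cv2.resize(load('side4')['image'][80:260,320:560],(400,300)),cv2.resize(load('scene4')['image'][120:300,130:370],(400,300))])[:,:,::-1])
print(ctrl.get_state()['finger_force'])
```

```text
0.0
```

View pics/both4.png

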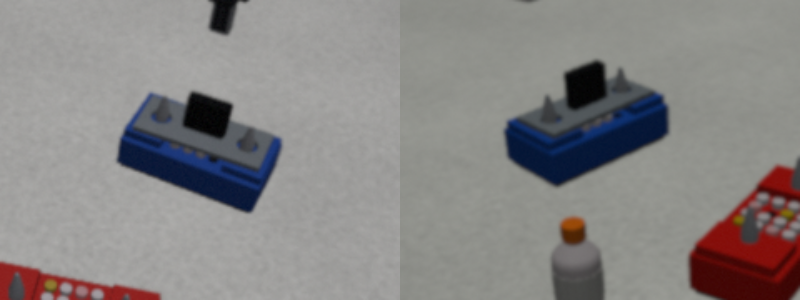

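In both crops the plate lies flat on the blue rack with both pins up through its holes (left crop near (162,110) and (249,140)). The gripper is clear and the bottle is standing.

```bash
python3 -c "
from plant import ctrl
print(ctrl.sign_off())"
```

```text
the job is handed in; nothing more can be done
None
```

The plate is on the blue rack, flat with both pins through its holes; the gripper is clear, the bottle is still standing, and the job is handed in (no score came back).

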